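Brake lever check on a trolley push bar

TASK

Check the long brake lever on the trolley push bar: with the outside of your fingers against its outer face, press it in towards the bar as far as it goes (it should stop short of the grip), let it spring all the way back out, then press it in to its stop a second time and finish while holding it there. Press firmly but do not force it, do not pinch the lever or squeeze it against the bar, and do not touch the grip behind it. Leave the short lever, the bottles, the tin and the brush alone.

Things in the scene. Friction and masses are not known exactly. Their poses are not given: they have to be found in the camera images.
- stand: Fixed plywood stand with a level steel push bar (22 mm thick, 500 long, axis 120 mm above the table). Base 130 x 150 x 18 mm; uprights 45 mm either side of the middle, 136 mm high. Origin: middle of the base's underside. x: level, from the bar to the side where both levers are (away from the robot, bar some turn); y: along the bar to the end with the long brake lever; z up.
- grip: Black rubber grip on the bar behind the long lever, 32 mm thick (38 mm at its end collars) and 135 mm long. Origin: its centre, on the bar's axis, at stand (0, 172.5, 120) mm; y along the bar. Not to be touched.
- brake_pad (a point): Where to press: on the long brake lever's outer face, 90 mm from its pivot, half-way up. Moves with the lever. x points level out of the face (press along -x), y along the blade to its tip, z up. Plain straight aluminium blade, 120 mm from pivot to the centre of its round end (radius 9 mm), 10 mm thick, 18 mm tall, 120 mm above the table with nothing beneath.
- brake_pivot (a point): Vertical pivot axis of the long lever, at blade mid-height: at (50, 82, 120) mm in the stand's frame, and (-5, -90, 0) mm in brake_pad's. A black clamp (jaws 44 x 18 mm, up to 143 mm above the table) holds it to the bar. Axes as the stand's.
- brake_lever (a joint): Angle of the long lever (rad): 0 at rest, splayed 0.2 rad out from the bar; grows as pressed in, turning about +z; 0.35 at its hard stop, where brake_pad has moved 32 mm and the blade still clears the grip by several mm. A spring returns it: at brake_pad about 2.5 N starts it, 5.5 N just before the stop; then the force rises steeply.
- short_lever (a joint): Angle of the short lever (60 mm long, same make) on the other half of the bar: 0 at rest, grows as pressed in. To be left alone.
- short_tip (a point): Outer face of the short lever near its tip, 60 mm from its pivot; x points out of the face.
- tall_bottle: Loose amber bottle, 60 mm across and 140 mm tall, standing. Origin: centre of its underside.
- small_bottle: Loose amber bottle, 36 mm across and 75 mm tall, standing. Origin: centre of its underside.
- tin: Loose tin, 76 mm across and 85 mm tall, standing. Origin: centre of its underside.
- brush: Loose paint brush lying flat on the table, handle towards its -x. Origin: under its middle.

How it is judged:
On the way, in this order (a step that is already met when the one before it is completed fails the run):
1. the long lever is pressed in to its stop by the fingers (value of joint brake_lever above 0.315 rad and contact force between the fingers and brake_lever above 3 N), for 0.2 s.
2. the long lever has sprung all the way back out (value of joint brake_lever below 0.03 rad), for 0.1 s.
3. the long lever is pressed in to its stop a second time (all of step 1), for 0.2 s.
At the end, for the whole second after the job is handed in: Long lever held at its stop (above 0.315 of 0.35 rad) by fingers pressing over 3 N, after one earlier full press and return (below 0.03 rad); grip untouched; short lever below 0.05 rad; bottles, tin and brush within 15 mm of their starts, bottles and tin upright (0.2 rad) (all of step 3 and contact force between the fingers and grip below 0.5 N and value of joint short_lever below 0.05 rad and distance of each of tall_bottle, small_bottle, tin, brush from where it was at the start of the episode below 0.015 m and angle between each of tall_bottle, small_bottle, tin's own z axis and vertical below 0.2 rad); the arm keeps its last pose, push and grip.
It fails at once if the lever is pinched or hooked from the bar side: the grasp point passes inside its outer face while the fingers press it (contact force between the fingers and brake_lever above 1 N and x of the grasp point in the frame of brake_pad below -0.002 m).
It fails at once if the grip on the bar is touched (over 1 N) (contact force between any of the arm, the fingers and grip above 1 N).
It fails at once if the lever is forced (over 60 N) (contact force between the fingers and brake_lever above 60 N).
It fails at once if the short lever is moved (over 0.05 rad) (value of joint short_lever above 0.05 rad).
It fails at once if a bottle, the tin or the brush is moved over 15 mm (distance of any of tall_bottle, small_bottle, tin, brush from where it was at the start of the episode above 0.015 m).
It also fails if it takes over 42 s, if anything falls off the work surface, if the arm or the gripper's body presses on something with over 40 N, if the wrist force passes 120 N, or if a joint passes its speed limit or range.

ROBOT

A 6-joint arm with a two-finger parallel gripper is mounted at the origin on the work surface. World frame = base frame: x ahead of the robot, y to its left, z up, the work surface at z = 0. Lengths are in m, angles in rad, forces in N, time in s.
With the tool pointing down it reaches from about 0.225 to 0.875 m from the base axis. Payload 3.4 kg.
Tool frame: the origin (TCP) lies between the finger pads; the fingertips stand 14 mm ahead of it and the grasp point (between the pads) lies 5 mm behind it; z points along the fingers, y is the direction in which the jaws open and shut (so a half turn about z gives the same grasp; the last joint's range is limited). The gripper opens to 85 mm and grips with 20 to 120 N. Pads are 22 mm wide; open, the fingers measure 114 mm over their backs; the gripper's body (76 mm by 85 mm) begins 54 mm behind the grasp point. The pads swing forward as they close: fully open they stand 13 mm farther back than shut.
Start: joints at [-1.421, 0.276, 1.505, -0, 1.361, -0.121], TCP at [0.154, -0.554, 0.245] pointing down, gripper open.
Joint ranges: [-2.89, 2.89], [-0.75, 2.08], [0.22, 2.7], [-1.18, 4.32], [0.11, 2.71], [-2.7, 2.7]. Speed limits (rad/s): [2.57, 2.57, 3.14, 3.14, 3.14, 3.14].

INTERFACE

Orientations are given as a unit quaternion [w, x, y, z].
In Python, from rig import manip, get_image, job gives the robot as it stands. The module is installed in compiled form; this text tells all that it offers.
- The arm moves only by the tool step_arm, never from a script. Its argument "moves" is one flat list of numbers, 5 for each row, row after row: the shift along the tool's x, y, z as a fraction of full scale, then the turn about the tool's z as a fraction of full scale, then the gripper's target within -1 to 1 (shut at 1, half-way at 0, fully open at -1). In form: [dx, dy, dz, twist, hand, dx, dy, dz, twist, hand, ...]. A call has 1 to 5 rows; each row is the pose to reach, as a shift and turn from the pose commanded when the call began, along the tool's axes at that moment, turning the shorter way round; what a row does not reach only later rows make up. Full scale, the value 1, is 500 mm for a shift and pi rad for a turn. A row lasts 1/10 s, in which the tool goes at most 50 mm and 8.59 degrees, less where a joint would pass 70% of its speed; a pose out of reach is approached as far as the arm can. A call with a number of a shift or a turn outside -1 to 1 is refused whole. A call with a gripper value outside its range is refused whole. The fingers move at their own pace and stop on an object; "force" is the grip in N (left out, the last holds). Time passes only in rows, so rows that repeat a pose let the fingers close. It gives the time, the measured TCP pose, the force and the opening at its end, in the units of the state.
- manip.get_state(): the state, without advancing time (a new reading comes with each control period).
- get_image(name): name is "scene" or "top" or "wrist"; returns a dict with "frame" (420x560x3 uint8, blue, green, red), "fx", "fy", "cx", "cy" (pixels), "rvec" (rotation vector, rad) and "tvec" (3), from world to camera coordinates, as OpenCV has them; the wrist camera has in their place "T_tool_cam" (4x4, takes a point from camera to tool coordinates, whose origin is the TCP and whose axes are the flange's). Camera axes: x right, y down, z forward; pixel columns grow to the right and rows downward; lengths in m; the calibration is good to about 2 mm. A picture is of the moment at which its call begins: read the wrist's pose just before it. There is no depth.
- job.sign_off(): hands the job in, once; it reports no verdict.
The state is a dict: "clock": time; "qpos": joint angles; "qd": joint speeds; "effort": joint torques, N m; "position": TCP position; "ee_rot": TCP orientation; "contact_force": force on the tool from outside, world axes, zero at the start; "moment": the same for the moment, N m; "width": finger opening in m.
Only numpy, scipy, OpenCV 4.12 (cv2) and the standard library are available. Lean on these libraries where they do the work, as an engineer would, in place of code of your own. Each camera call takes 0.05 s, during which the arm holds its last target. There are 200 camera calls.

## Working session

There is one attempt and no reset: what is moved stays moved. The work goes in short steps, Python scripts to look and compute and a tool call to move; the robot and the scene stay as the last step left them, time stands still between calls to the robot, and variables do not carry over. Pictures are saved under pics/ and viewed, about 8 in all and at most 12, crops included, and the job is handed in when it is done.

Besides the shell and the picture viewer there is one more tool, called after ">>>" as a command line: name --argument value ..., lists and objects as JSON in quotes. step_arm: Moves the arm, as the interface text tells. Its arguments: {"type":"object","properties":{"moves":{"type":"array","items":{"type":"number","minimum":-1,"maximum":1}},"force":{"type":"number"}},"required":["moves"]}

```bash
mkdir -p pics; python3 - <<'E'
from rig import manip,get_image
import cv2,json,numpy as np
print(manip.get_state())
for n in("scene","top"):
    d=get_image(n);cv2.imwrite(f"pics/{n}0.png",d["frame"])
    np.savez(f"{n}0.npz",**d)
    print(n,{k:d[k] for k in d if k!="frame"})
E
```

```text
{'clock': 0.0, 'qpos': array([-1.42099962e+00,  2.76605055e-01,  1.50616584e+00, -3.30240982e-05,
        1.36069542e+00, -1.20977686e-01]), 'qd': array([ 5.84044841e-04,  1.71872355e-05, -8.49919764e-04, -1.82489571e-03,
       -2.28842708e-04,  2.57105832e-04]), 'effort': array([-1.16969622e-03, -4.16781521e+01, -2.45807701e+01,  1.70936801e-04,
        1.12358818e-02,  1.37963309e-05]), 'position': array([ 0.15371797, -0.55353434,  0.24442092]), 'ee_rot': array([-9.36500816e-04,  9.90848242e-01,  1.34977344e-01, -2.96428437e-05]), 'contact_force': array([ 0.28409869, -0.19528605, -0.13225497]), 'moment': array([-0.00525301, -0.01339888,  0.0019141 ]), 'width': 0.08539764841503397}
scene {'fx': 385.594819861512, 'fy': 385.594819861512, 'cx': 276.6410355285493, 'cy': 204.46126232499623, 'rvec': array([ 0.64852663,  2.72692596, -0.97958653]), 'tvec': array([ 0.52150878, -0.10175843,  0.95547722])}
top {'fx': 456.680602069864, 'fy': 456.680602069864, 'cx': 280.4165509411474, 'cy': 208.9687282181311, 'rvec': array([ 2.10909042, -2.163772  ,  0.21264338]), 'tvec': array([-0.0287932 ,  0.60315373,  1.10452204])}
```

View pics/scene0.png

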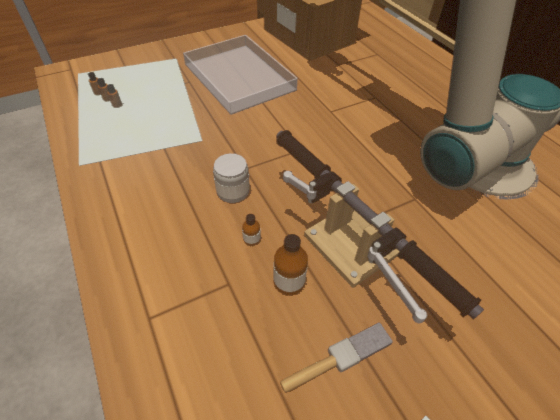

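View pics/top0.png

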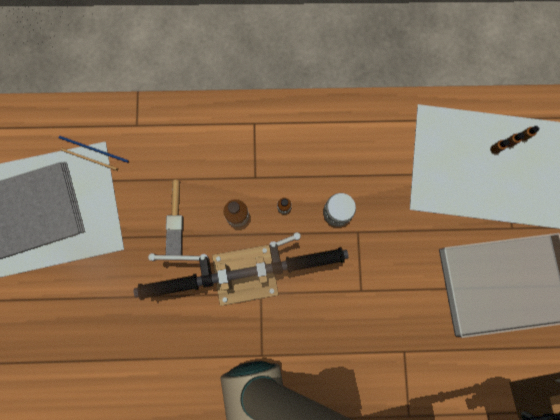

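The scene view shows the long lever running from about (375,252) to (421,315), with the brush beyond and below it. In the top view the long lever runs from about (205,258) to (152,257). The tall bottle is at (236,212), and the bar runs from (137,293) to (347,254). I'll refine these positions next.

```bash
cat > h.py <<'E'
import numpy as np,cv2
def ray(d,uv):
    R=cv2.Rodrigues(d["rvec"])[0]
    K=np.array([[d["fx"],0,d["cx"]],[0,d["fy"],d["cy"]],[0,0,1]])
    return -R.T@d["tvec"], R.T@np.linalg.inv(K)@np.array([*uv,1.])
def plane(d,uv,z):
    c,r=ray(d,uv); return c+r*(z-c[2])/r[2]
def proj(d,p):
    K=np.array([[d["fx"],0,d["cx"]],[0,d["fy"],d["cy"]],[0,0,1.]])
    return cv2.projectPoints(np.atleast_2d(np.array(p,float)),d["rvec"],d["tvec"],K,None)[0][:,0]
E
python3 - <<'E'
from h import *
t=dict(np.load("top0.npz"));s=dict(np.load("scene0.npz"))
c=t["frame"][170:310,130:360];cv2.imwrite("pics/c1.png",cv2.resize(c,None,fx=3.4,fy=3.4,interpolation=cv2.INTER_CUBIC))
P=lambda uv,z:plane(t,uv,z)
e1,e2=P((137,293),.12),P((347,254),.12);print("bar",e1,e2,np.linalg.norm(e1-e2))
y=(e1-e2)[:2];y/=np.linalg.norm(y);x=np.array([y[1],-y[0]]);print("x",x,"y",y)
m=(e1+e2)[:2]/2
for n,p in dict(pivot=(50,82),tip=(50+120*np.sin(.2),82+120*np.cos(.2)),short=(50,-82)).items():
    w=m+(x*p[0]+y*p[1])/1e3;print(n,w,proj(t,[*w,.129]),proj(s,[*w,.129]))
print("meas tip",P((152,257),.129),"pivot",P((204,258),.129))
for n,u,z in(("tall",(236,210),.14),("small",(285,203),.075),("brush",(174,235),.01)):print(n,P(u,z))
E
```

```text
bar [0.40176383 0.29272424 0.12      ] [ 0.47884287 -0.19667009  0.12      ] 0.49542707267934527
x [0.98782314 0.155581  ] y [-0.155581    0.98782314]
pivot [0.47693687 0.13680762] [[204.4373886  258.21447107]] [[374.22666086 248.76310566]]
tip [0.48218932 0.25669262] [[152.51765432 257.28507323]] [[420.07107227 311.63182332]]
short [ 0.50245215 -0.02519537] [[273.99066439 245.46564571]] [[311.20714275 188.43770707]]
meas tip [0.4828792  0.25790046 0.129     ] pivot [0.47745922 0.1378204  0.129     ]
tall [0.58681069 0.06176735 0.14      ]
small [ 0.61337523 -0.05562289  0.075     ]
brush [0.54814853 0.23321608 0.01      ]
```

View pics/c1.png

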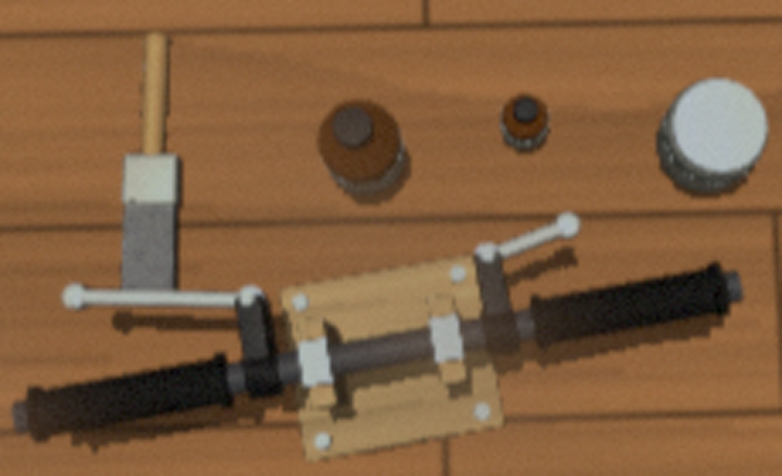

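Both views agree: predicted tip and pivot match the picked pixels to about 1 mm. First I'll twist by +1.55 rad about world z so the finger backs face the lever, and shut the hand.

>>> step_arm --moves '[0,0,0,-0.047,1,0,0,0,-0.094,1,0,0,0,-0.141,1,0,0,0,-0.188,1,0,0,0,-0.235,1]' --force 40

```text
clock: 0.6
position: [0.1538, -0.5537, 0.2448]
ee_rot: [-0.001, 0.874, 0.486, 0.0]
contact_force: [-0.0, -0.1, -0.0]
width: 0.0124
```

>>> step_arm --moves '[0,0,0,-0.047,1,0,0,0,-0.094,1,0,0,0,-0.141,1,0,0,0,-0.188,1,0,0,0,-0.258,1]'

```text
clock: 1.1
position: [0.1538, -0.5538, 0.2448]
ee_rot: [-0.0, 0.639, 0.769, 0.0]
contact_force: [0.6, -0.2, 0.4]
width: 0.0002
```

>>> step_arm --moves '[0.079,0.061,0,0,1,0.158,0.122,0,0,1,0.238,0.183,0,0,1,0.317,0.244,0,0,1,0.396,0.305,0,0,1]'

```text
clock: 1.6
position: [0.269, -0.3301, 0.2449]
ee_rot: [-0.0, 0.641, 0.767, 0.0]
contact_force: [1.4, -0.1, 1.0]
width: -0.0001
```

>>> step_arm --moves '[0.079,0.061,0,0,1,0.158,0.122,0,0,1,0.238,0.183,0,0,1,0.317,0.244,0,0,1,0.396,0.305,0,0,1]'

```text
clock: 2.1
position: [0.3836, -0.1083, 0.2453]
ee_rot: [0.0, 0.641, 0.767, -0.0]
contact_force: [-0.7, -0.2, -0.2]
width: 0.0001
```

>>> step_arm --moves '[0.079,0.061,0,0,1,0.158,0.122,0,0,1,0.238,0.183,0,0,1,0.317,0.244,0,0,1,0.396,0.305,0,0,1]'

```text
clock: 2.6
position: [0.4985, 0.1137, 0.245]
ee_rot: [0.0, 0.641, 0.768, -0.0]
contact_force: [0.8, -0.9, -0.4]
width: -0.0001
```

>>> step_arm --moves '[0.068,0.044,0,0,1,0.136,0.088,0,0,1,0.204,0.132,0,0,1,0.204,0.132,0,0,1,0.204,0.132,0,0,1]'

```text
clock: 3.1
position: [0.5446, 0.2242, 0.2443]
ee_rot: [-0.0, 0.64, 0.768, -0.001]
contact_force: [0.2, -0.5, 0.4]
width: -0.0001
```

```bash
python3 - <<'E'
from rig import manip,get_image
from h import *
from scipy.spatial.transform import Rotation as Ro
s=manip.get_state();d=get_image("wrist");f=d["frame"].copy()
T=np.eye(4);T[:3,:3]=Ro.from_quat(np.roll(s["ee_rot"],-1)).as_matrix();T[:3,3]=s["position"]
W=np.linalg.inv(T@d["T_tool_cam"])
d["rvec"]=cv2.Rodrigues(W[:3,:3])[0];d["tvec"]=W[:3,3]
np.savez("w1.npz",**d)
piv=np.array([.4772,.1373]);a=1.527;dr=np.array([np.cos(a),np.sin(a)]);n=np.array([np.sin(a),-np.cos(a)])
for p in(piv,piv+.12*dr,piv+.09*dr+.005*n):
    q=proj(d,[*p,.129])[0];print(q);cv2.drawMarker(f,(int(q[0]),int(q[1])),(0,0,255),0,14)
cv2.imwrite("pics/w1.png",f);print(s["position"],s["qpos"])
E
```

```text
[189.11470662 282.65368037]
[209.49814983 155.85721565]
[209.7617076 192.0714172]
[0.5445632  0.22416436 0.24429477] [ 2.72768401e-01  2.98575095e-01  1.47469395e+00 -6.63149155e-04
  1.37050355e+00  9.21523636e-02]
```

View pics/w1.png

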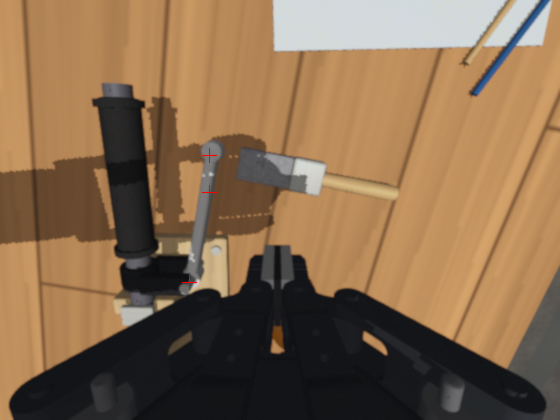

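The wrist view puts the lever within about 1–2 mm of the prediction: tip at (211,152), pivot at about (191,284). Fingers are clear on the outer side, so I'll descend.

>>> step_arm --moves '[0,0,0.08,0,1,0,0,0.16,0,1,0,0,0.22,0,1,0,0,0.25,0,1,0,0,0.25,0,1]'

```text
clock: 3.65
position: [0.5426, 0.2215, 0.1179]
ee_rot: [-0.002, 0.642, 0.767, -0.003]
contact_force: [-1.0, -0.3, 0.8]
width: 0.0002
```

>>> step_arm --moves '[0.005,-0.02,0,0,1,0.009,-0.04,0,0,1,0.013,-0.06,0,0,1,0.013,-0.06,0,0,1]'

```text
clock: 4.05
position: [0.5124, 0.2247, 0.1213]
ee_rot: [-0.0, 0.641, 0.768, 0.0]
contact_force: [-1.2, -0.7, 0.2]
width: -0.0001
```

```bash
cat > look.py <<'E'
import sys
from rig import manip,get_image
from h import *
s=manip.get_state();print(s["clock"],s["position"],s["contact_force"])
d=get_image("scene");cv2.imwrite(sys.argv[1],cv2.resize(d["frame"][180:360,270:510],None,fx=3,fy=3,interpolation=cv2.INTER_CUBIC))
E
python3 look.py pics/s1.png
```

```text
4.05 [0.51236666 0.22473464 0.12130306] [-1.24712345 -0.70158167  0.24955813]
```

View pics/s1.png

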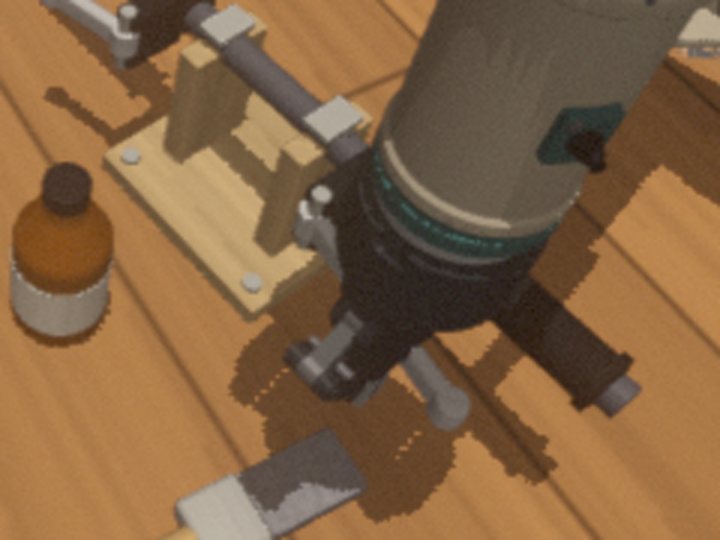

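Fingers are outside the blade near its outer third, and no loose object is close. Pressing now in small steps.

>>> step_arm --moves '[0.003,-0.014,0.006,0,1,0.006,-0.028,0.006,0,1,0.008,-0.04,0.006,0,1,0.008,-0.04,0.006,0,1]'

```text
clock: 4.5
position: [0.494, 0.2255, 0.1174]
ee_rot: [0.0, 0.641, 0.768, 0.001]
contact_force: [4.5, 0.7, -1.9]
width: 0.0001
```

>>> step_arm --moves '[0.002,-0.01,0,0,1,0.003,-0.016,0,0,1,0.004,-0.02,0,0,1,0.004,-0.02,0,0,1]'

```text
clock: 4.9
position: [0.4838, 0.2252, 0.1173]
ee_rot: [0.0, 0.641, 0.768, 0.0]
contact_force: [4.3, 0.1, -2.9]
width: -0.0001
```

>>> step_arm --moves '[0.001,-0.008,0,0,1,0.003,-0.016,0,0,1,0.003,-0.016,0,0,1]'

```text
clock: 5.2
position: [0.4762, 0.2246, 0.1174]
ee_rot: [0.001, 0.641, 0.768, 0.0]
contact_force: [6.9, -1.9, -2.5]
width: 0.0
```

>>> step_arm --moves '[0.001,-0.004,0,0,1,0.001,-0.004,0,0,1,0.001,-0.004,0,0,1]'

```text
clock: 5.5
position: [0.4749, 0.2247, 0.1176]
ee_rot: [0.002, 0.641, 0.768, 0.0]
contact_force: [6.5, -2.2, -2.6]
width: -0.0
```

>>> step_arm --moves '[0.001,-0.004,0,0,1,0.001,-0.004,0,0,1,0.001,-0.004,0,0,1]'

```text
clock: 5.8
position: [0.4731, 0.2249, 0.1177]
ee_rot: [0.002, 0.641, 0.768, 0.001]
contact_force: [6.9, -2.6, -1.0]
width: -0.0002
```

>>> step_arm --moves '[0.001,-0.004,0,0,1,0.001,-0.004,0,0,1,0.001,-0.004,0,0,1]'

```text
clock: 6.1
position: [0.4713, 0.225, 0.1178]
ee_rot: [0.002, 0.641, 0.768, 0.001]
contact_force: [7.2, -2.0, -1.9]
width: 0.0002
```

>>> step_arm --moves '[0.001,-0.004,0,0,1,0.001,-0.004,0,0,1,0.001,-0.004,0,0,1]'

```text
clock: 6.4
position: [0.4703, 0.2251, 0.1179]
ee_rot: [0.003, 0.641, 0.768, 0.002]
contact_force: [8.7, -2.3, -3.2]
width: -0.0002
```

>>> step_arm --moves '[0.001,-0.004,0,0,1,0.001,-0.004,0,0,1,0.001,-0.004,0,0,1]'

```text
clock: 6.7
position: [0.4701, 0.2253, 0.1181]
ee_rot: [0.004, 0.641, 0.768, 0.003]
contact_force: [12.0, -3.2, -5.0]
width: 0.0003
```

The stop is reached: position stalls at x≈0.470, as predicted, and the force rises. I'll hold one more short step and check by camera.

>>> step_arm --moves '[0.001,-0.004,0,0,1,0.001,-0.004,0,0,1,0.001,-0.004,0,0,1]'

```text
clock: 7.0
position: [0.4699, 0.2255, 0.1183]
ee_rot: [0.006, 0.64, 0.768, 0.004]
contact_force: [15.1, -3.2, -6.8]
width: -0.0001
```

```bash
python3 look.py pics/s2.png; python3 - <<'E'
from h import *
s=dict(np.load("scene0.npz"))
for a in(0,.315,.35):
    b=1.527+a;print(a,(proj(s,[.4772+.12*np.cos(b),.1373+.12*np.sin(b),.129])[0]-[270,180])*3)
E
```

```text
7.0 [0.46987705 0.225502   0.11833981] [15.09034571 -3.17800898 -6.76875265]
0 [450.46081078 395.97621079]
0.315 [502.89262497 357.01878244]
0.35 [507.37563513 351.72616534]
```

View pics/s2.png

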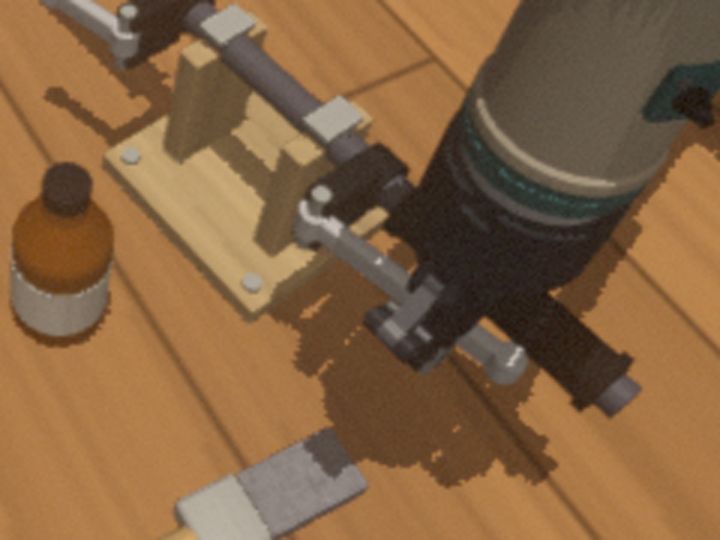

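At the stop: the tip is at (509,360), which matches the 0.35 rad prediction once the offset seen at rest is applied. Now releasing fully.

>>> step_arm --moves '[-0.006,0.03,0,0,1,-0.012,0.06,0,0,1,-0.017,0.09,0,0,1,-0.021,0.11,0,0,1,-0.021,0.11,0,0,1]'

```text
clock: 7.55
position: [0.5193, 0.2252, 0.1168]
ee_rot: [-0.0, 0.641, 0.767, -0.001]
contact_force: [1.2, -0.0, 0.0]
width: 0.0
```

>>> step_arm --moves '[0,0,0,0,1,0,0,0,0,1,0,0,0,0,1]'

```text
clock: 7.85
position: [0.5182, 0.2255, 0.1172]
ee_rot: [-0.0, 0.641, 0.768, -0.0]
contact_force: [0.7, 0.7, -1.2]
width: -0.0001
```

```bash
python3 look.py pics/s3.png
```

```text
7.85 [0.5181675  0.22553896 0.11719648] [ 0.68974219  0.66465617 -1.15194722]
```

View pics/s3.png

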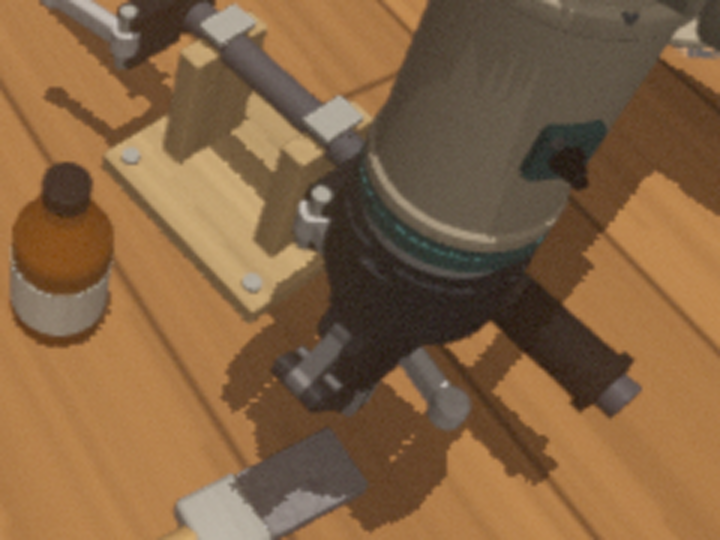

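The tip is back at (450,408), its rest position. Second press.

>>> step_arm --moves '[0.003,-0.02,0,0,1,0.006,-0.035,0,0,1,0.01,-0.05,0,0,1,0.013,-0.065,0,0,1,0.015,-0.078,0,0,1]'

```text
clock: 8.4
position: [0.48, 0.2257, 0.1176]
ee_rot: [0.001, 0.641, 0.768, 0.001]
contact_force: [5.4, -2.9, -1.1]
width: 0.0001
```

>>> step_arm --moves '[0.002,-0.01,0,0,1,0.003,-0.018,0,0,1,0.004,-0.025,0,0,1,0.005,-0.03,0,0,1,0.005,-0.03,0,0,1]'

```text
clock: 8.9
position: [0.4698, 0.2261, 0.1185]
ee_rot: [0.005, 0.641, 0.768, 0.004]
contact_force: [12.9, -2.3, -5.9]
width: -0.0001
```

>>> step_arm --moves '[0,-0.002,0,0,1,0,-0.002,0,0,1,0,-0.002,0,0,1,0,-0.002,0,0,1,0,-0.002,0,0,1]'

```text
clock: 9.4
position: [0.4698, 0.226, 0.1185]
ee_rot: [0.005, 0.641, 0.768, 0.005]
contact_force: [14.2, -2.7, -5.8]
width: -0.0001
```

```bash
python3 look.py pics/s4.png
```

```text
9.4 [0.46980255 0.22602223 0.11853142] [14.23883237 -2.67786277 -5.81684432]
```

View pics/s4.png

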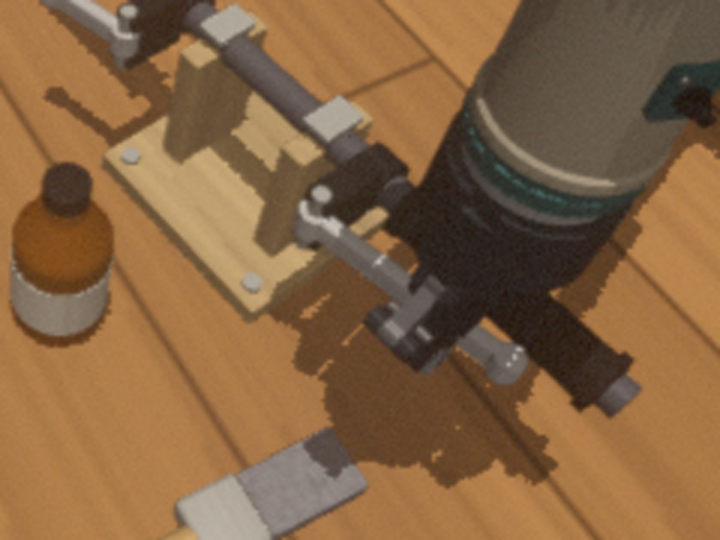

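The lever is at its stop again: tip at (509,360), about 14 N, and the nearby objects haven't moved. Handing in.

```bash
python3 -c "
from rig import job
print(job.sign_off())"
```

```text
the job is handed in; nothing more can be done
None
```

I pressed the long lever to its stop with the backs of the closed fingers, let it spring fully back, then pressed it to the stop again. I handed the job in at 9.4 s, still holding it there.

- **First press:** the TCP stalled at x ≈ 0.470 m, close to the 0.471 m I predicted for the stop, at about 15 N.
- **Release:** the lever tip came back to the image position it had before the press, and the force dropped to about 1 N.
- **Second press:** the tip and TCP stopped in the same place as in the first press, at about 14 N along x.
- **Surroundings:** in the camera crops the tall bottle, the brush and the short lever as far as it shows look unmoved. The small bottle and the tin were outside those crops, and I didn't check them again after the start; the arm stayed clear of them.
- **Disagreement:** my projection of the lever tip into the scene camera was about 4 px off vertically. The offset was nearly the same at rest and at the stop, so I allowed for it when judging the lever's angle.
- **Grip:** I had no direct reading of contact with the grip. The pictures and the geometry show the fingers outside the blade.

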